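Drive the locating pin home with the spring punch

ROBOT

A 6-joint arm with a two-finger parallel gripper is mounted at the origin on the work surface. World frame = base frame: x ahead of the robot, y to its left, z up, the work surface at z = 0. Lengths are in m, angles in rad, forces in N, time in s.
With the tool pointing down it reaches from about 0.275 to 0.85 m from the base axis. Payload 19 kg.
Tool frame: the origin (TCP) lies at the very end of the fingers, on their centre line; the grasp point (between the pads) lies 19 mm behind it; z points along the fingers, y is the line along which they close (so a half turn about z gives the same grasp; the last joint's range is limited). The gripper opens to 85 mm and grips with 20 to 120 N. Pads are 22 mm wide; open, the fingers measure 114 mm over their backs; the gripper's body (76 mm by 85 mm) begins 54 mm behind the grasp point. The pads swing forward as they close: fully open they stand 13 mm farther back than shut.
Start: joints at [0.967, 0.15, 1.437, -0, 1.554, -0.134], TCP at [0.26, 0.513, 0.231] pointing down, gripper open.
Joint ranges: [-2.8, 2.8], [-0.68, 2.1], [0.12, 2.68], [-1.39, 4.53], [0.16, 2.79], [-2.81, 2.81]. Speed limits (rad/s): [1.89, 1.89, 2.22, 3.01, 3.01, 3.01].

INTERFACE

Orientations are given as a 3x3 rotation matrix whose columns are the frame's x, y, z axes.
In Python, from workcell import * gives the robot as it stands.
- The arm moves only by the tool jog_arm, never from a script. Its argument "motion" is a list of rows, each an object with "turn": the turn, a rotation vector about the tool's x, y, z in degrees, a list of three; "offset": the shift along the tool's x, y, z in cm, a list of three; "jaw": the finger opening in cm, from 0 to 8.54. In form: [{"turn": [ax, ay, az], "offset": [x, y, z], "jaw": jaw}, ...]. A call has 1 to 5 rows; each row shifts and turns the commanded pose from where the row before left it, along the tool's axes as they then stand; what a row does not reach is not made up. A row lasts 1/12 s, in which the tool goes at most 41.7 mm and 7.16 degrees, less where a joint would pass 70% of its speed; a pose out of reach is approached as far as the arm can. A call is refused whole if a number of a shift passes 4.17 or a number of a turn 7.16, either way. A call with a gripper value outside its range is refused whole. The fingers move at their own pace and stop on an object; the grip force is fixed at half the most. Time passes only in rows, so rows that do not move let the fingers close. It gives the time, the measured TCP pose, the force, the opening and the grip force at its end, in the units of the state.
- sense(): the state, without advancing time (a new reading comes with each control period).
- capture(name): name is "scene" or "side" or "wrist"; returns a dict with "img" (480x640x3 uint8, red, green, blue), "vertical_fov" (degrees; the focal length in pixels is half the picture's height over the tangent of half this angle, whatever the lens; pixels are square), "cx", "cy" (the principal point, pixels), "D" ([k1, k2, p1, p2, k3] as OpenCV has them; the pictures are not rectified), "extrinsics" (4x4, takes a point from world to camera coordinates); the wrist camera has in their place "mount" (4x4, takes a point from camera to tool coordinates, whose origin is the TCP and whose axes are the flange's). Camera axes: x right, y down, z forward; pixel columns grow to the right and rows downward; lengths in m; the calibration is good to about 2 mm. A picture is of the moment at which its call begins: read the wrist's pose just before it. There is no depth.
- finish_job(): hands the job in; it is judged then, once.
The state is a dict: "t": time; "joint_positions": joint angles; "joint_velocities": joint speeds; "joint_torque": joint torques, N m; "ee_pos": TCP position; "tcp_rot": TCP orientation; "wrist_force": force on the tool from outside, world axes, zero at the start; "torque": the same for the moment, N m; "width": finger opening in m; "finger_force": force on a finger pad.
Only numpy, scipy, OpenCV 4.12 (cv2) and the standard library are available. Lean on these libraries where they do the work, as an engineer would, in place of code of your own. Each camera call takes 0.05 s, during which the arm holds its last target. There are 200 camera calls.

TASK

Use the green spring punch to drive the brass pin fully home in the white capsule: pull the red handle back gently until the striker stays back by itself and let go of it, then slide the nest by its blue post fully home against its end stop, and press the yellow button to fire. Do not force the handle against its stop nor press the button hard (stay below about 20 N on each), do not touch the pin with the gripper, and leave the other things on the table alone; finish with the nest still home and hands off.

Things in the scene. Friction and masses are not known exactly. Their poses are not given: they have to be found in the camera images.
- punch: Spring punch, fixed: dark steel base plate 100 x 360 (y -210 to 150) x 12 mm, green housing 60 (x) x 90 (y -60 to +30) x 78 high. Origin on the table under the striker's axis, z up. The striker is drawn along the punch's -y and fires along +y, at x = 0, 50 above the table. A cross slide 16 high at y = 105 carries the nest along x; its end stop (60 high) is at the +x end.
- striker: Sprung steel striker rod, diameter 12 (nose 18), sliding along the punch's y. Origin on the rod's axis below the handle, axes as the punch's; forward it is at punch y = -130 and the nose tip at punch y = 93, in the way of the capsule: the nest can go home only once the striker is cocked. Spring: 5 N forward plus 0.12 N per mm drawn, 2 to 3 N more as the sear is passed.
- handle (a point): Grip point on the striker's upright red handle (round, diameter 14, behind the housing), on its axis, 105 above the table. The handle's top is at 120, bare from 60. Let go before the sear has caught, the striker snaps forward; once caught, it stays back (creeping forward only by the overdraw).
- sleeve: Fixed brass sleeve, diameter 28, on the rear of the housing, punch y = -60 (its origin, on the striker's axis). It carries the hidden sear's buffer. The sear catches the striker after 31 to 61 mm of draw, set differently each time and not visible. 2 mm past the catch the hard rubber buffer is met, 4 N per mm on top of the spring: feel for it. Over 12 N on the buffer is forcing it.
- trip: Yellow trip button on top of the housing, diameter 22. Origin at the centre of its top face, 98 above the table when up, at punch x = 0, y = -8. Pressed straight down it releases the sear after about 6 mm (about 5 to 8 N); 9 mm is its hard bottom.
- nest: Aluminium nest on the cross slide, with a white ceramic disc capsule (diameter 48, 20 thick, copper faces, top 74 above the table) on edge, axis along y. Origin under the capsule's centre, 16 above the table, axes as the punch's. Starts at punch x = -65 to -40, y = 105; home, in line with the striker, at x = 0 on a hard stop. Slides along x with about 2.5 N friction, stays where left.
- post (a point): Grip point on the nest's upright blue post (round, diameter 14, at nest x = -55, y = 0), on its axis, 95 above the table. The post's top is at 111, bare from 40 up.
- pin: Brass locating pin in the capsule's -y face, head diameter 12, 3 thick. Origin at the centre of the head's outer face, 50 above the table. Starts at nest y = -18, the head 5 mm proud; fully home at nest y = -13, the head on the face. Press fit, 20 N: only the fired striker drives it; a blow from any catch position is enough.
- disc1: Loose white ceramic disc, diameter 44, 7 thick, on the dark steel tray (240 x 260, 18 high) to the left; origin under its centre. Leave alone.
- disc2: As disc1.
- disc3: As disc1.
- capsule: Loose spare white capsule lying flat, diameter 48, 22 high; origin under its centre. Leave alone.
- bottle: White bottle with a blue cap, diameter 52, 130 high; origin under its centre. Leave alone.
- driver: Screwdriver with a red handle lying on the table, about 200 long; origin under its middle. Leave alone.
- jar: Amber jar, diameter 52, 55 high; origin under its centre. Leave alone.

How it is judged:
On the way, in this order (a step that is already met when the one before it is completed fails the run):
1. the striker is caught on its sear, drawn at least 28 mm, with the handle let go (y of striker in the frame of punch below -0.158 m and contact force between the fingers and striker below 0.5 N), for 0.3 s.
2. with the striker still cocked, the nest is home against its stop (within 2.5 mm) (y of striker in the frame of punch below -0.158 m and x of nest in the frame of punch above -0.0025 m), for 0.2 s.
At the end, for the whole second after the job is handed in: The pin is home in the capsule (head within 1.5 mm of the face), the nest home (within 2.5 mm), the striker forward (within 8 mm) and at rest (y of pin in the frame of nest above -0.0145 m and x of nest in the frame of punch above -0.0025 m and y of striker in the frame of punch above -0.138 m and linear speed of striker below 0.02 m/s); the robot touches nothing.
It fails at once if the striker is forced against the buffer with more than 12 N (contact force between striker and sleeve above 12 N).
It fails at once if the trip button is pressed with more than 25 N (contact force between the fingers and trip above 25 N).
It fails at once if the gripper touches the pin (contact force between the fingers and pin above 1 N).
It fails at once if a bystander is moved more than 15 mm (distance of any of disc1, disc2, disc3, capsule, bottle, driver, jar from where it was at the start of the episode above 0.015 m).
It also fails if it takes over 72 s, if anything falls off the work surface, if the arm or the gripper's body presses on something with over 40 N, if the wrist force passes 120 N, or if a joint passes its speed limit or range.

## Working session

There is one attempt and no reset: what is moved stays moved. The work goes in short steps, Python scripts to look and compute and a tool call to move; the robot and the scene stay as the last step left them, time stands still between calls to the robot, and variables do not carry over. Pictures are saved under pics/ and viewed, at most 10 in all, crops included, and the job is handed in when it is done.

Besides the shell and the picture viewer there is one more tool, called as name(argument=value, ...) on one line, values as JSON. jog_arm: Moves the arm, as the interface text tells. Its arguments: {"type":"object","properties":{"motion":{"type":"array"}},"required":["motion"]}

```bash
mkdir -p pics; cat > h.py <<'E'
from workcell import *
import numpy as np, cv2
def K(c):
    f=240/np.tan(np.radians(c["vertical_fov"])/2); return np.array([[f,0,c["cx"]],[0,f,c["cy"]],[0,0,1.]])
def ray(c,px,E):
    p=cv2.undistortPoints(np.array([[px]],float),K(c),np.array(c["D"],float))[0,0]
    R,t=E[:3,:3],E[:3,3]; return -R.T@t, R.T@np.array([p[0],p[1],1])
def atz(c,px,z,E):
    o,d=ray(c,px,E); return o+d*(z-o[2])/d[2]
def proj(c,P,E):
    return cv2.projectPoints(np.array(P,float).reshape(-1,1,3),cv2.Rodrigues(E[:3,:3])[0],E[:3,3],K(c),np.array(c["D"],float))[0][:,0]
def save(c,n): cv2.imwrite("pics/"+n,c["img"][:,:,::-1])
E
python3 - <<'E'
from h import *
import pickle
s=sense();print(s)
d={}
for n in("scene","side"):
    c=capture(n);save(c,n+"0.png");d[n]=c;print(n,c["vertical_fov"],c["D"],np.round(c["extrinsics"],3).tolist())
pickle.dump(d,open("d.pkl","wb"))
E
```

```text
{'t': 0.0, 'joint_positions': array([ 9.67043347e-01,  1.50980646e-01,  1.43797855e+00,  9.91367155e-06,
        1.55378082e+00, -1.34021067e-01]), 'joint_velocities': array([ 1.36338467e-04,  2.80493605e-05, -6.89895208e-05, -2.91582253e-04,
       -3.55390818e-06,  7.19357833e-04]), 'joint_torque': array([ 1.67765396e-03, -7.13071203e+01, -5.70862055e+01, -5.04498757e-05,
        9.11766663e-03, -1.56008531e-05]), 'ee_pos': array([0.26017121, 0.5125251 , 0.23070463]), 'tcp_rot': array([[-8.91689536e-01,  4.52647032e-01, -6.59558904e-04],
       [ 4.52647484e-01,  8.91689057e-01, -9.38893713e-04],
       [ 1.63134004e-04, -1.13574938e-03, -9.99999342e-01]]), 'wrist_force': array([-0.60128517, -0.32764035, -0.03589621]), 'torque': array([0.0147891 , 0.0042981 , 0.00863071]), 'finger_force': 0.0, 'width': 0.08547803409514847}
scene 45.09768902698097 [-0.13297601  0.          0.          0.          0.        ] [[0.852, 0.524, -0.01, -0.482], [0.434, -0.715, -0.548, -0.167], [-0.295, 0.462, -0.836, 1.544], [0.0, 0.0, 0.0, 1.0]]
side 45.14821394004704 [-0.1329319  0.         0.         0.         0.       ] [[-0.765, -0.643, 0.016, 0.464], [-0.442, 0.508, -0.739, 0.307], [0.467, -0.573, -0.674, 1.212], [0.0, 0.0, 0.0, 1.0]]
```

View pics/scene0.png

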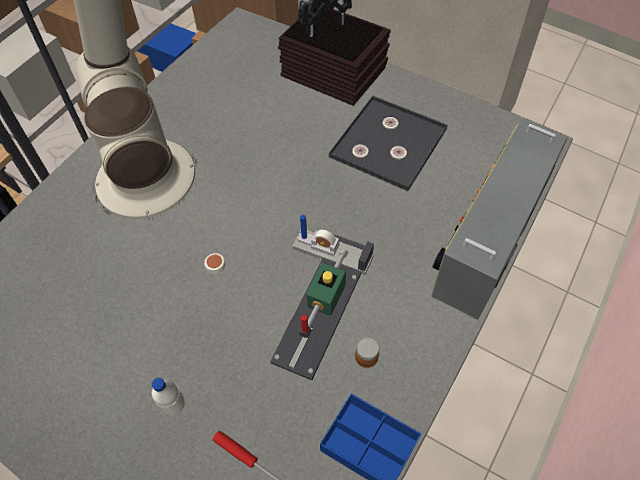

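View pics/side0.png

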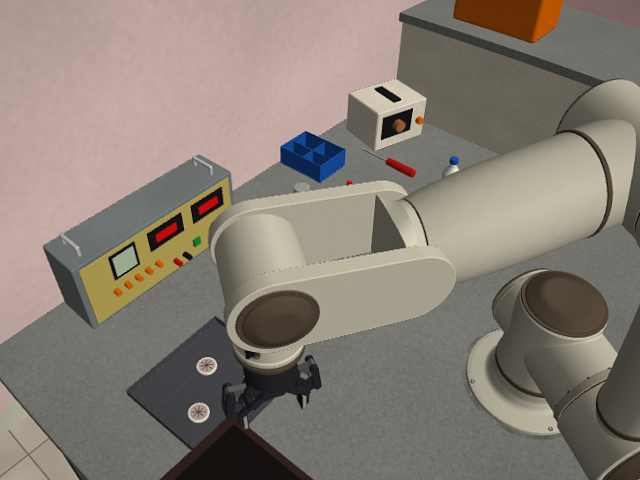

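The scene view shows the blue post top near (303,217), the capsule at (323,240), the yellow button at (327,276), the red handle top at (305,318), and plate corners at (272,360) and (313,378). The side view is blocked by the arm. I'll enlarge the punch.

```bash
python3 - <<'E'
import cv2
i=cv2.imread("pics/scene0.png")[200:390,255:395]
cv2.imwrite("pics/crop0.png",cv2.resize(i,None,fx=3.1,fy=3.1,interpolation=cv2.INTER_CUBIC))
E
```

```text
(no output)
```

View pics/crop0.png

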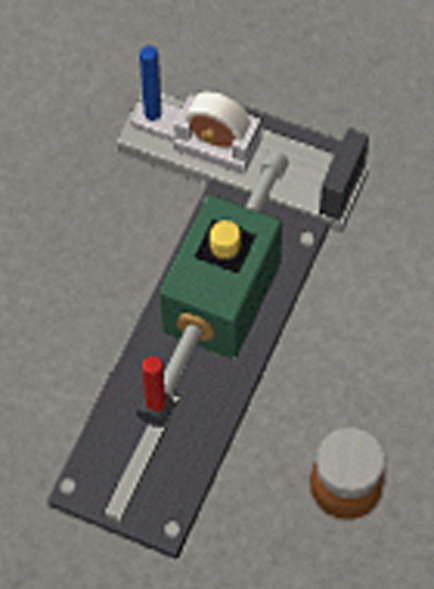

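Crop: post top (149,50), button top (226,231), handle top (152,364), plate corners (50,503) and (178,553), with the front plate end hidden by the slide. I'll fit the punch pose from these.

```bash
cat > fit.py <<'E'
from h import *
import pickle
from scipy.optimize import least_squares
c=pickle.load(open("d.pkl","rb"))["scene"];E=np.array(c["extrinsics"])
u=np.array([[226,230],[152,363],[50,503],[178,554],[208,197],[281,238],[162,288],[149,50]],float)
px=np.array([255,200])+(u+.5)/3.1-.5
P=np.array([[0,-8,98],[0,-130,120],[-50,-210,12],[50,-210,12],[-30,30,78],[30,30,78],[-30,-60,78],[0,105,111]],float)/1e3
def W(q):
    Q=P.copy(); Q[7,0]=q[3]-.055
    a=q[2];R=np.array([[np.cos(a),-np.sin(a),0],[np.sin(a),np.cos(a),0],[0,0,1]])
    return Q@R.T+[q[0],q[1],0],R
b=None
for a0 in np.arange(-3,3.2,.8):
    r=least_squares(lambda q:(proj(c,W(q)[0],E)-px).ravel(),[.6,0,a0,-.05],loss="soft_l1")
    if b is None or r.cost<b.cost:b=r
q=b.x;print("pose",q[:2],np.degrees(q[2]),"nest x",q[3]);print(np.round(proj(c,W(q)[0],E)-px,1).tolist())
R=W(q)[1];o=np.array([q[0],q[1],0])
for n,p in dict(handle=[0,-.13,.105],trip=[0,-.008,.098],post=[q[3]-.055,.105,.095]).items(): print(n,o+R@p)
print(R)
np.save("q.npy",q)
E
python3 fit.py
```

```text
pose [ 0.60602439 -0.03995129] 8.415255063376176 nest x -0.05543480430479808
[[-0.0, 0.9], [0.5, 0.3], [-0.8, -0.7], [0.2, 0.2], [0.2, -2.0], [1.3, -6.3], [-1.3, 1.2], [-0.2, 0.7]]
handle [ 0.62504942 -0.16855164  0.105     ]
trip [ 0.60719516 -0.04786516  0.098     ]
post [0.48141222 0.04775648 0.095     ]
[[ 0.9892334  -0.14634642  0.        ]
 [ 0.14634642  0.9892334   0.        ]
 [ 0.          0.          1.        ]]
```

```bash
cat > plan.py <<'E'
from h import *
import sys
from scipy.spatial.transform import Rotation as Ro
def plan(pos,yaw,step=.040,tstep=6.9):
    s=sense();p=s["ee_pos"].copy();R=s["tcp_rot"]
    g=np.array(pos)
    y=np.array([np.cos(yaw),np.sin(yaw),0]);z=np.array([0,0,-1.]);T=np.stack([np.cross(y,z),y,z],1)
    rv=Ro.from_matrix(R.T@T).as_rotvec(degrees=True)
    n=max(1,int(np.ceil(max(np.linalg.norm(rv)/tstep,np.linalg.norm(g-p)/step))))
    print("n",n,"p",p.round(4),"F",s["wrist_force"].round(2),"rv",rv.round(2))
    t=np.round(rv/n,2)
    for k in range(n):
        o=np.round(R.T@((g-p)/(n-k))*100,2);print('{"turn":%s,"offset":%s}'%(t.tolist(),o.tolist()))
        p=p+R@o/100;R=R@Ro.from_rotvec(t,degrees=True).as_matrix()
E
python3 - <<'E'
from plan import *
plan([.62,-.13,.25],np.radians(8.4))
c=capture("wrist");print(np.round(c["mount"],3),c["vertical_fov"])
E
```

```text
n 19 p [0.2602 0.5125 0.2308] F [ 0.25 -0.89 -0.23] rv [-6.000e-02  2.000e-02  5.468e+01]
{"turn":[-0.0, 0.0, 2.88],"offset":[-3.22, -2.16, -0.1]}
{"turn":[-0.0, 0.0, 2.88],"offset":[-3.32, -1.99, -0.1]}
{"turn":[-0.0, 0.0, 2.88],"offset":[-3.42, -1.82, -0.1]}
{"turn":[-0.0, 0.0, 2.88],"offset":[-3.51, -1.65, -0.1]}
{"turn":[-0.0, 0.0, 2.88],"offset":[-3.59, -1.47, -0.1]}
{"turn":[-0.0, 0.0, 2.88],"offset":[-3.65, -1.29, -0.1]}
{"turn":[-0.0, 0.0, 2.88],"offset":[-3.72, -1.11, -0.1]}
{"turn":[-0.0, 0.0, 2.88],"offset":[-3.77, -0.92, -0.1]}
{"turn":[-0.0, 0.0, 2.88],"offset":[-3.81, -0.73, -0.1]}
{"turn":[-0.0, 0.0, 2.88],"offset":[-3.84, -0.53, -0.1]}
{"turn":[-0.0, 0.0, 2.88],"offset":[-3.86, -0.34, -0.1]}
{"turn":[-0.0, 0.0, 2.88],"offset":[-3.87, -0.15, -0.1]}
{"turn":[-0.0, 0.0, 2.88],"offset":[-3.87, 0.05, -0.1]}
{"turn":[-0.0, 0.0, 2.88],"offset":[-3.87, 0.24, -0.1]}
{"turn":[-0.0, 0.0, 2.88],"offset":[-3.85, 0.44, -0.1]}
{"turn":[-0.0, 0.0, 2.88],"offset":[-3.82, 0.63, -0.1]}
{"turn":[-0.0, 0.0, 2.88],"offset":[-3.79, 0.82, -0.1]}
{"turn":[-0.0, 0.0, 2.88],"offset":[-3.74, 1.01, -0.1]}
{"turn":[-0.0, 0.0, 2.88],"offset":[-3.69, 1.2, -0.09]}
[[-0.001 -0.964 -0.265  0.067]
 [ 1.    -0.001 -0.     0.   ]
 [-0.    -0.265  0.964 -0.143]
 [ 0.     0.     0.     1.   ]] 64.46031595420098
```

jog_arm(motion=[{"turn": [0, 0, 2.88], "offset": [-3.2, -2.2, -0.1], "jaw": 8.5}, {"turn": [0, 0, 2.88], "offset": [-3.3, -2.0, -0.1], "jaw": 8.5}, {"turn": [0, 0, 2.88], "offset": [-3.4, -1.8, -0.1], "jaw": 8.5}, {"turn": [0, 0, 2.88], "offset": [-3.5, -1.7, -0.1], "jaw": 8.5}, {"turn": [0, 0, 2.88], "offset": [-3.6, -1.5, -0.1], "jaw": 8.5}])

```text
t: 0.57
ee_pos: [0.3542, 0.3414, 0.2362]
tcp_rot: [[-0.75, 0.662, -0.0], [0.662, 0.75, -0.0], [-0.0, -0.0, -1.0]]
wrist_force: [-0.1, 0.5, 0.9]
width: 0.085
finger_force: 0.0
```

jog_arm(motion=[{"turn": [0, 0, 2.88], "offset": [-3.7, -1.3, -0.1], "jaw": 8.5}, {"turn": [0, 0, 2.88], "offset": [-3.7, -1.1, -0.1], "jaw": 8.5}, {"turn": [0, 0, 2.88], "offset": [-3.8, -0.9, -0.1], "jaw": 8.5}, {"turn": [0, 0, 2.88], "offset": [-3.8, -0.7, -0.1], "jaw": 8.5}, {"turn": [0, 0, 2.88], "offset": [-3.8, -0.5, -0.1], "jaw": 8.5}])

```text
t: 0.98
ee_pos: [0.4498, 0.1724, 0.2414]
tcp_rot: [[-0.561, 0.828, 0.0], [0.828, 0.561, -0.0], [-0.0, 0.0, -1.0]]
wrist_force: [0.5, 1.7, 0.4]
width: 0.085
finger_force: 0.0
```

jog_arm(motion=[{"turn": [0, 0, 2.88], "offset": [-3.9, -0.3, -0.1], "jaw": 8.5}, {"turn": [0, 0, 2.88], "offset": [-3.9, -0.2, -0.1], "jaw": 8.5}, {"turn": [0, 0, 2.88], "offset": [-3.9, 0.1, -0.1], "jaw": 8.5}, {"turn": [0, 0, 2.88], "offset": [-3.9, 0.2, -0.1], "jaw": 8.5}, {"turn": [0, 0, 2.88], "offset": [-3.9, 0.4, -0.1], "jaw": 8.5}])

```text
t: 1.4
ee_pos: [0.5449, 0.0016, 0.2462]
tcp_rot: [[-0.338, 0.941, -0.0], [0.941, 0.338, -0.0], [0.0, -0.0, -1.0]]
wrist_force: [0.1, 0.6, -0.7]
width: 0.0854
finger_force: 0.0
```

jog_arm(motion=[{"turn": [0, 0, 2.88], "offset": [-3.8, 0.6, -0.1], "jaw": 8.5}, {"turn": [0, 0, 2.88], "offset": [-3.8, 0.8, -0.1], "jaw": 8.5}, {"turn": [0, 0, 2.88], "offset": [-3.7, 1.0, -0.1], "jaw": 8.5}, {"turn": [0, 0, 2.88], "offset": [-3.7, 1.2, -0.1], "jaw": 8.5}, {"turn": [0, 0, 0], "offset": [0, 0, 0], "jaw": 8.5}])

```text
t: 1.82
ee_pos: [0.6211, -0.1371, 0.2486]
tcp_rot: [[-0.138, 0.99, -0.002], [0.99, 0.138, -0.001], [-0.001, -0.002, -1.0]]
wrist_force: [-0.9, -0.2, -0.1]
width: 0.0852
finger_force: 0.0
```

```bash
cat > wr.py <<'E'
from h import *
def wrist():
    s=sense();c=capture("wrist");T=np.eye(4);T[:3,:3]=s["tcp_rot"];T[:3,3]=s["ee_pos"]
    return c,np.linalg.inv(T@np.array(c["mount"])),s
E
python3 - <<'E'
from wr import *
import pickle
c,E,s=wrist();save(c,"w1.png");pickle.dump((c,E),open("w1.pkl","wb"));print(s["ee_pos"],s["wrist_force"])
q=np.load("q.npy");a=q[2];R=np.array([[np.cos(a),-np.sin(a),0],[np.sin(a),np.cos(a),0],[0,0,1]])
for p in([0,-.13,.12],[0,-.008,.098],[-.05,-.21,.012],[.05,-.21,.012],[-.03,-.06,.078],[.03,-.06,.078],[.03,.03,.078]):print(p,proj(c,R@p+[q[0],q[1],0],E)[0].round(0))
E
```

```text
[ 0.62112937 -0.13710706  0.24858473] [-0.88020217 -0.22030027 -0.0933397 ]
[0, -0.13, 0.12] [317. 269.]
[0, -0.008, 0.098] [316. 101.]
[-0.05, -0.21, 0.012] [272. 305.]
[0.05, -0.21, 0.012] [364. 304.]
[-0.03, -0.06, 0.078] [280. 171.]
[0.03, -0.06, 0.078] [353. 170.]
[0.03, 0.03, 0.078] [355.  51.]
```

View pics/w1.png

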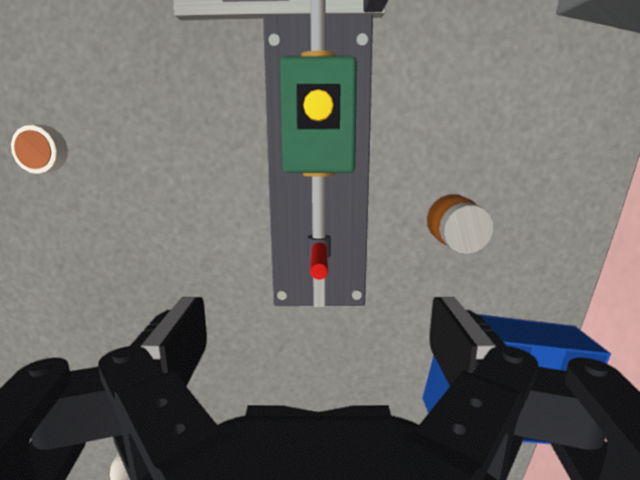

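The wrist view matches the fit within about 3 px: handle top (319,271), button (318,104), plate corners (273,305) and (366,304), housing corners (282,172), (354,172), (356,57) and (281,57). I'll refit with these.

```bash
python3 - <<'E'
from plan import *
import pickle
from scipy.optimize import least_squares
c,E=pickle.load(open("w1.pkl","rb"))
px=np.array([[319,271],[318,104],[273,305],[366,305],[282,173],[354,172],[356,57],[281,57]],float)
P=np.array([[0,-130,120],[0,-8,98],[-50,-210,12],[50,-210,12],[-30,-60,78],[30,-60,78],[30,30,78],[-30,30,78]],float)/1e3
def W(q):
    a=q[2];R=np.array([[np.cos(a),-np.sin(a),0],[np.sin(a),np.cos(a),0],[0,0,1]]);return P@R.T+[q[0],q[1],0],R
q0=np.load("q.npy")
r=least_squares(lambda q:(proj(c,W(q)[0],E)-px).ravel(),q0[:3],loss="soft_l1");q=r.x
print(q0,q,np.degrees(q[2]));print(np.round(proj(c,W(q)[0],E)-px,1).tolist())
q=np.r_[q,q0[3]];np.save("q1.npy",q)
R=W(q)[1];h=np.array([q[0],q[1],0])+R@[0,-.13,.105];print("handle",h)
plan([h[0],h[1],.17],q[2]); print("then down to .087")
E
```

```text
[ 0.60602439 -0.03995129  0.14687391 -0.0554348 ] [ 0.60805023 -0.04170761  0.14470767] 8.2911388444587
[[-0.0, 0.4], [-0.1, 0.3], [0.5, 1.1], [-0.8, 0.6], [-0.3, 0.1], [1.1, 0.6], [0.9, -2.7], [-2.6, -2.1]]
handle [ 0.62679664 -0.17034886  0.105     ]
n 3 p [ 0.6201 -0.1345  0.2487] F [ 1.   -0.01 -0.44] rv [-0.11 -0.03 -0.16]
{"turn":[-0.04, -0.01, -0.05],"offset":[-1.22, 0.06, 2.62]}
{"turn":[-0.04, -0.01, -0.05],"offset":[-1.21, 0.05, 2.63]}
{"turn":[-0.04, -0.01, -0.05],"offset":[-1.22, 0.05, 2.62]}
then down to .087
```

jog_arm(motion=[{"turn": [0, 0, 0], "offset": [-1.2, 0.05, 2.6], "jaw": 5}, {"turn": [0, 0, 0], "offset": [-1.2, 0.05, 2.6], "jaw": 5}, {"turn": [0, 0, 0], "offset": [-1.2, 0.05, 2.6], "jaw": 5}, {"turn": [0, 0, 0], "offset": [0, 0, 1.5], "jaw": 5}, {"turn": [0, 0, 0], "offset": [0, 0, 0], "jaw": 5}])

```text
t: 2.28
ee_pos: [0.6246, -0.1662, 0.1535]
tcp_rot: [[-0.146, 0.989, -0.005], [0.989, 0.146, 0.002], [0.003, -0.005, -1.0]]
wrist_force: [0.2, -0.5, 0.3]
width: 0.0497
finger_force: 0.0
```

```bash
python3 - <<'E'
from plan import *
from wr import wrist
c,E,s=wrist();save(c,"w2.png");q=np.load("q1.npy")
a=q[2];R=np.array([[np.cos(a),-np.sin(a),0],[np.sin(a),np.cos(a),0],[0,0,1]])
print(proj(c,R@[0,-.13,.12]+[q[0],q[1],0],E)[0], s["width"])
plan([.6268,-.1703,.087],q[2])
E
```

```text
[320.59429432 282.83581833] 0.04973246092301431
n 2 p [ 0.6253 -0.1661  0.156 ] F [ 0.52 -0.29  0.99] rv [-0.15 -0.09  0.1 ]
{"turn":[-0.08, -0.05, 0.05],"offset":[-0.22, 0.05, 3.45]}
{"turn":[-0.08, -0.05, 0.05],"offset":[-0.23, 0.05, 3.45]}
```

View pics/w2.png

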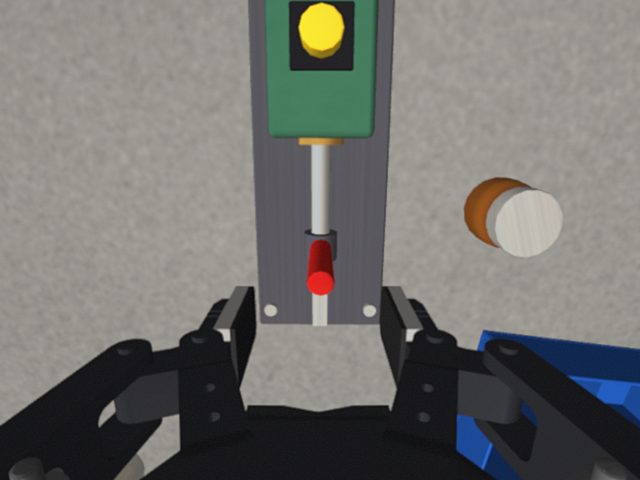

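The handle top is at (320,283), as predicted and centred between the fingers. I'll go down and grip it.

jog_arm(motion=[{"turn": [0, 0, 0], "offset": [-0.2, 0.05, 3.0], "jaw": 5}, {"turn": [0, 0, 0], "offset": [-0.2, 0.05, 3.0], "jaw": 5}, {"turn": [0, 0, 0], "offset": [0, 0, 0.8], "jaw": 5}, {"turn": [0, 0, 0], "offset": [0, 0, 0], "jaw": 5}, {"turn": [0, 0, 0], "offset": [0, 0, 0], "jaw": 3}])

```text
t: 2.75
ee_pos: [0.6283, -0.1705, 0.0912]
tcp_rot: [[-0.146, 0.989, 0.001], [0.989, 0.146, -0.001], [-0.001, 0.001, -1.0]]
wrist_force: [0.4, 0.3, 0.3]
width: 0.0394
finger_force: 0.0
```

jog_arm(motion=[{"turn": [0, 0, 0], "offset": [0, 0, 0], "jaw": 1.6}, {"turn": [0, 0, 0], "offset": [0, 0, 0], "jaw": 1.2}, {"turn": [0, 0, 0], "offset": [0, 0, 0], "jaw": 1.0}, {"turn": [0, 0, 0], "offset": [0, 0, 0], "jaw": 1.0}, {"turn": [0, 0, 0], "offset": [0, 0, 0], "jaw": 1.0}])

```text
t: 3.17
ee_pos: [0.6267, -0.1712, 0.0917]
tcp_rot: [[-0.145, 0.989, -0.001], [0.989, 0.145, -0.001], [-0.001, -0.002, -1.0]]
wrist_force: [-22.0, 0.6, 17.7]
width: 0.0122
finger_force: 58.6
```

jog_arm(motion=[{"turn": [0, 0, 0], "offset": [0, -0.08, -0.05], "jaw": 1.0}, {"turn": [0, 0, 0], "offset": [0, 0, 0], "jaw": 1.0}, {"turn": [0, 0, 0], "offset": [0, 0, 0], "jaw": 1.0}])

```text
t: 3.42
ee_pos: [0.6266, -0.1712, 0.0918]
tcp_rot: [[-0.145, 0.989, 0.0], [0.989, 0.145, -0.001], [-0.001, -0.0, -1.0]]
wrist_force: [-11.5, -0.1, 8.8]
width: 0.0123
finger_force: 59.2
```

jog_arm(motion=[{"turn": [0, 0, 0], "offset": [0, -0.09, -0.05], "jaw": 1.0}, {"turn": [0, 0, 0], "offset": [0, 0, 0], "jaw": 1.0}, {"turn": [0, 0, 0], "offset": [0, 0, 0], "jaw": 1.0}])

```text
t: 3.67
ee_pos: [0.6265, -0.1712, 0.0918]
tcp_rot: [[-0.145, 0.989, 0.002], [0.989, 0.145, -0.001], [-0.001, 0.001, -1.0]]
wrist_force: [-2.9, 0.7, 8.2]
width: 0.0124
finger_force: 59.8
```

jog_arm(motion=[{"turn": [0, 0, 0], "offset": [-0.5, 0, 0], "jaw": 1.0}, {"turn": [0, 0, 0], "offset": [-0.5, 0, 0], "jaw": 1.0}, {"turn": [0, 0, 0], "offset": [-0.5, 0, 0], "jaw": 1.0}, {"turn": [0, 0, 0], "offset": [0, 0, 0], "jaw": 1.0}, {"turn": [0, 0, 0], "offset": [0, 0, 0], "jaw": 1.0}])

```text
t: 4.08
ee_pos: [0.6286, -0.1856, 0.0918]
tcp_rot: [[-0.146, 0.989, 0.001], [0.989, 0.146, 0.0], [0.0, 0.001, -1.0]]
wrist_force: [-3.7, 4.5, 11.0]
width: 0.0117
finger_force: 60.2
```

jog_arm(motion=[{"turn": [0, 0, 0], "offset": [-0.4, 0, -0.03], "jaw": 1.0}, {"turn": [0, 0, 0], "offset": [-0.4, 0, -0.02], "jaw": 1.0}, {"turn": [0, 0, 0], "offset": [-0.5, -0.02, 0], "jaw": 1.0}, {"turn": [0, 0, 0], "offset": [0, 0, 0], "jaw": 1.0}, {"turn": [0, 0, 0], "offset": [0, 0, 0], "jaw": 1.0}])

```text
t: 4.5
ee_pos: [0.6304, -0.1983, 0.0919]
tcp_rot: [[-0.146, 0.989, 0.001], [0.989, 0.146, 0.0], [0.0, 0.001, -1.0]]
wrist_force: [-1.4, 5.0, 4.8]
width: 0.012
finger_force: 59.7
```

```bash
python3 - <<'E'
from h import *
s=sense();R=s["tcp_rot"];print(s["ee_pos"],s["wrist_force"],"along pull",R[:,0]@s["wrist_force"],"draw",-R[:,0]@(s["ee_pos"]-[.6265,-.1712,.0918]))
E
```

```text
[ 0.63035887 -0.19834131  0.09189121] [-1.41352756  5.04947967  4.76242864] along pull 5.202699167216574 draw 0.027413903018052115
```

jog_arm(motion=[{"turn": [0, 0, 0], "offset": [-0.1, 0, 0], "jaw": 1.0}, {"turn": [0, 0, 0], "offset": [-0.1, 0, 0], "jaw": 1.0}, {"turn": [0, 0, 0], "offset": [-0.1, 0, 0], "jaw": 1.0}, {"turn": [0, 0, 0], "offset": [0, 0, 0], "jaw": 1.0}, {"turn": [0, 0, 0], "offset": [0, 0, 0], "jaw": 1.0}])

```text
t: 4.92
ee_pos: [0.6307, -0.2007, 0.0919]
tcp_rot: [[-0.146, 0.989, 0.001], [0.989, 0.146, 0.001], [0.001, 0.001, -1.0]]
wrist_force: [-3.0, 8.5, 5.0]
width: 0.0122
finger_force: 59.7
```

jog_arm(motion=[{"turn": [0, 0, 0], "offset": [-0.1, 0, 0], "jaw": 1.0}, {"turn": [0, 0, 0], "offset": [-0.1, 0, 0], "jaw": 1.0}, {"turn": [0, 0, 0], "offset": [0, 0, 0], "jaw": 1.0}, {"turn": [0, 0, 0], "offset": [0, 0, 0], "jaw": 1.0}])

```text
t: 5.25
ee_pos: [0.631, -0.2027, 0.0919]
tcp_rot: [[-0.146, 0.989, 0.001], [0.989, 0.146, 0.001], [0.001, 0.001, -1.0]]
wrist_force: [-2.9, 9.7, 6.4]
width: 0.0124
finger_force: 59.7
```

jog_arm(motion=[{"turn": [0, 0, 0], "offset": [-0.1, 0, 0], "jaw": 1.0}, {"turn": [0, 0, 0], "offset": [-0.1, 0, 0], "jaw": 1.0}, {"turn": [0, 0, 0], "offset": [0, 0, 0], "jaw": 1.0}, {"turn": [0, 0, 0], "offset": [0, 0, 0], "jaw": 1.0}])

```text
t: 5.58
ee_pos: [0.6313, -0.2047, 0.0918]
tcp_rot: [[-0.146, 0.989, 0.001], [0.989, 0.146, 0.001], [0.001, 0.001, -1.0]]
wrist_force: [-2.7, 9.1, 6.4]
width: 0.0118
finger_force: 59.6
```

jog_arm(motion=[{"turn": [0, 0, 0], "offset": [-0.1, 0, 0], "jaw": 1.0}, {"turn": [0, 0, 0], "offset": [-0.1, 0, 0], "jaw": 1.0}, {"turn": [0, 0, 0], "offset": [0, 0, 0], "jaw": 1.0}, {"turn": [0, 0, 0], "offset": [0, 0, 0], "jaw": 1.0}])

```text
t: 5.92
ee_pos: [0.6315, -0.2062, 0.0918]
tcp_rot: [[-0.146, 0.989, 0.001], [0.989, 0.146, 0.002], [0.002, 0.001, -1.0]]
wrist_force: [-3.0, 12.9, 6.8]
width: 0.012
finger_force: 59.7
```

jog_arm(motion=[{"turn": [0, 0, 0], "offset": [-0.1, 0, 0], "jaw": 1.0}, {"turn": [0, 0, 0], "offset": [0, 0, 0], "jaw": 1.0}, {"turn": [0, 0, 0], "offset": [0, 0, 0], "jaw": 1.0}, {"turn": [0, 0, 0], "offset": [0, 0, 0], "jaw": 1.0}])

```text
t: 6.25
ee_pos: [0.6316, -0.2068, 0.0918]
tcp_rot: [[-0.146, 0.989, 0.0], [0.989, 0.146, 0.002], [0.002, 0.001, -1.0]]
wrist_force: [-3.3, 14.4, 7.8]
width: 0.0121
finger_force: 59.8
```

jog_arm(motion=[{"turn": [0, 0, 0], "offset": [-0.06, 0, 0], "jaw": 1.0}, {"turn": [0, 0, 0], "offset": [0, 0, 0], "jaw": 1.0}, {"turn": [0, 0, 0], "offset": [0, 0, 0], "jaw": 1.0}, {"turn": [0, 0, 0], "offset": [0, 0, 0], "jaw": 1.0}])

```text
t: 6.58
ee_pos: [0.6317, -0.2072, 0.0918]
tcp_rot: [[-0.146, 0.989, 0.0], [0.989, 0.146, 0.003], [0.003, 0.001, -1.0]]
wrist_force: [-3.8, 15.7, 8.6]
width: 0.0122
finger_force: 59.9
```

jog_arm(motion=[{"turn": [0, 0, 0], "offset": [0.15, 0, 0], "jaw": 1.0}, {"turn": [0, 0, 0], "offset": [0.15, 0, 0], "jaw": 1.0}, {"turn": [0, 0, 0], "offset": [0.15, 0, 0], "jaw": 1.0}, {"turn": [0, 0, 0], "offset": [0, 0, 0], "jaw": 1.0}, {"turn": [0, 0, 0], "offset": [0, 0, 0], "jaw": 1.0}])

```text
t: 7.0
ee_pos: [0.6311, -0.2037, 0.0918]
tcp_rot: [[-0.146, 0.989, 0.001], [0.989, 0.146, 0.001], [0.001, 0.001, -1.0]]
wrist_force: [-2.3, 8.5, 5.3]
width: 0.0121
finger_force: 59.8
```

jog_arm(motion=[{"turn": [0, 0, 0], "offset": [0.1, 0, 0], "jaw": 1.0}, {"turn": [0, 0, 0], "offset": [0.1, 0, 0], "jaw": 1.0}, {"turn": [0, 0, 0], "offset": [0, 0, 0], "jaw": 1.0}, {"turn": [0, 0, 0], "offset": [0, 0, 0], "jaw": 1.0}])

```text
t: 7.33
ee_pos: [0.631, -0.2029, 0.0918]
tcp_rot: [[-0.146, 0.989, 0.001], [0.989, 0.146, -0.001], [-0.001, 0.001, -1.0]]
wrist_force: [0.0, 1.1, 7.4]
width: 0.0121
finger_force: 59.8
```

The force fell to about 1 N with the striker held at about 32 mm draw, so the sear has caught. I'll let go.

jog_arm(motion=[{"turn": [0, 0, 0], "offset": [0, 0, 0], "jaw": 2.5}, {"turn": [0, 0, 0], "offset": [0, 0, 0], "jaw": 4}, {"turn": [0, 0, 0], "offset": [0, 0, 0], "jaw": 5}, {"turn": [0, 0, 0], "offset": [0, 0, 0], "jaw": 5}, {"turn": [0, 0, 0], "offset": [0, 0, 0], "jaw": 5}])

```text
t: 7.75
ee_pos: [0.6305, -0.2029, 0.0907]
tcp_rot: [[-0.145, 0.989, -0.0], [0.989, 0.145, -0.0], [0.0, -0.0, -1.0]]
wrist_force: [-0.1, 0.8, 0.3]
width: 0.0497
finger_force: 0.0
```

jog_arm(motion=[{"turn": [0, 0, 0], "offset": [0, 0, -2], "jaw": 5}, {"turn": [0, 0, 0], "offset": [0, 0, -3.5], "jaw": 5}, {"turn": [0, 0, 0], "offset": [0, 0, -3.5], "jaw": 4}, {"turn": [0, 0, 0], "offset": [0, 0, -1], "jaw": 2}, {"turn": [0, 0, 0], "offset": [0, 0, 0], "jaw": 0}])

```text
t: 8.17
ee_pos: [0.6316, -0.2033, 0.1947]
tcp_rot: [[-0.145, 0.989, 0.005], [0.989, 0.145, -0.002], [-0.003, 0.005, -1.0]]
wrist_force: [-1.2, -0.2, -0.4]
width: 0.0171
finger_force: 0.0
```

```bash
python3 - <<'E'
from plan import *
q=np.load("q1.npy");a=q[2];R=np.array([[np.cos(a),-np.sin(a),0],[np.sin(a),np.cos(a),0],[0,0,1]])
c=capture("scene");save(c,"s2.png")
i=cv2.imread("pics/s2.png")[190:390,225:395];cv2.imwrite("pics/s2c.png",cv2.resize(i,None,fx=3,fy=3,interpolation=cv2.INTER_CUBIC))
o=np.array([q[0],q[1],0])
post=o+R@[q[3]-.055,.105,0];print("post",post)
g=o+R@[q[3]-.055-.05,.105,.185];print(g);plan(g,a)
E
```

```text
post [0.48362835 0.0462699  0.        ]
[0.43415095 0.03905974 0.185     ]
n 8 p [ 0.631  -0.203   0.1921] F [-0.58  0.31 -0.83] rv [0.12 0.09 0.07]
{"turn":[0.01, 0.01, 0.01],"offset":[3.35, -1.99, 0.08]}
{"turn":[0.01, 0.01, 0.01],"offset":[3.35, -2.0, 0.08]}
{"turn":[0.01, 0.01, 0.01],"offset":[3.35, -2.0, 0.08]}
{"turn":[0.01, 0.01, 0.01],"offset":[3.35, -1.99, 0.08]}
{"turn":[0.01, 0.01, 0.01],"offset":[3.35, -2.0, 0.09]}
{"turn":[0.01, 0.01, 0.01],"offset":[3.35, -2.0, 0.08]}
{"turn":[0.01, 0.01, 0.01],"offset":[3.35, -1.99, 0.09]}
{"turn":[0.01, 0.01, 0.01],"offset":[3.36, -2.0, 0.09]}
```

View pics/s2c.png

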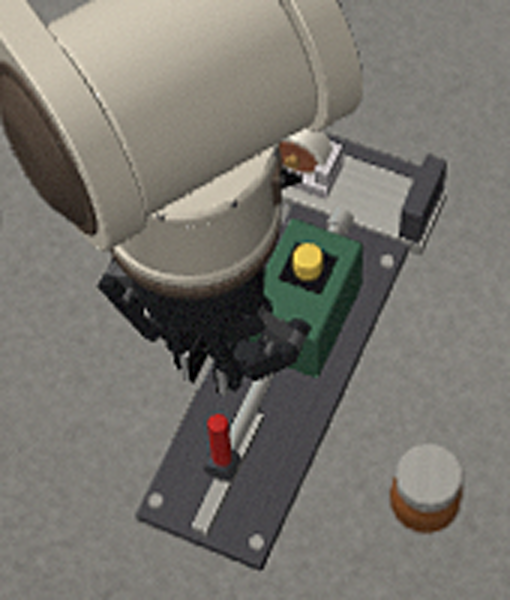

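The handle is clearly back at crop (218,425) and the nose is withdrawn near (342,222), so the striker is cocked. I'll go to the -x side of the post with the fingers closed.

jog_arm(motion=[{"turn": [0, 0, 0], "offset": [3.35, -2.0, 0.1], "jaw": 0}, {"turn": [0, 0, 0], "offset": [3.35, -2.0, 0.1], "jaw": 0}, {"turn": [0, 0, 0], "offset": [3.35, -2.0, 0.1], "jaw": 0}, {"turn": [0, 0, 0], "offset": [3.35, -2.0, 0.1], "jaw": 0}, {"turn": [0, 0, 0], "offset": [3.35, -2.0, 0.1], "jaw": 0}])

```text
t: 8.63
ee_pos: [0.5052, -0.0504, 0.1839]
tcp_rot: [[-0.145, 0.989, -0.002], [0.989, 0.145, 0.001], [0.001, -0.002, -1.0]]
wrist_force: [-0.0, 1.1, 0.2]
width: 0.0002
finger_force: 0.0
```

jog_arm(motion=[{"turn": [0, 0, 0], "offset": [3.35, -2.0, 0.1], "jaw": 0}, {"turn": [0, 0, 0], "offset": [3.35, -2.0, 0.1], "jaw": 0}, {"turn": [0, 0, 0], "offset": [3.35, -2.0, 0.1], "jaw": 0}, {"turn": [0, 0, 0], "offset": [0, 0, 0], "jaw": 0}, {"turn": [0, 0, 0], "offset": [0, 0, 0], "jaw": 0}])

```text
t: 9.05
ee_pos: [0.432, 0.0403, 0.182]
tcp_rot: [[-0.148, 0.989, -0.001], [0.989, 0.148, -0.0], [0.0, -0.001, -1.0]]
wrist_force: [-0.6, -0.3, 0.3]
width: 0.0001
finger_force: 0.0
```

```bash
python3 - <<'E'
from plan import *
from wr import wrist
q=np.load("q1.npy");a=q[2];R=np.array([[np.cos(a),-np.sin(a),0],[np.sin(a),np.cos(a),0],[0,0,1]])
o=np.array([q[0],q[1],0])
c,E,s=wrist();save(c,"w3.png");print(s["ee_pos"],s["width"],"post top px",proj(c,o+R@[q[3]-.055,.105,.111],E))
plan(o+R@[q[3]-.055-.05,.105,.086],a)
E
```

```text
[0.43203118 0.04027525 0.18196057] 8.727682198608354e-05 post top px [[405.01966894 254.31263338]]
n 3 p [0.4329 0.0394 0.1821] F [ 0.09 -0.42  0.53] rv [-0.04  0.    0.15]
{"turn":[-0.01, 0.0, 0.05],"offset":[-0.02, 0.04, 3.2]}
{"turn":[-0.01, 0.0, 0.05],"offset":[-0.02, 0.04, 3.2]}
{"turn":[-0.01, 0.0, 0.05],"offset":[-0.01, 0.05, 3.21]}
```

View pics/w3.png

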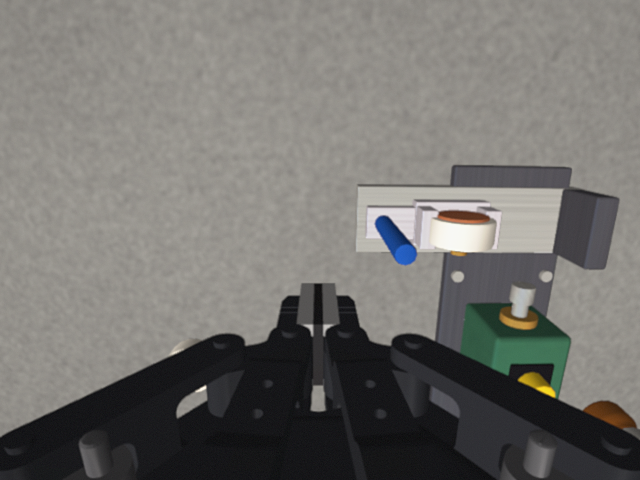

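The post top is at (404,255), as predicted, and the closed fingertips are clear to its left. I'll descend and push +x.

jog_arm(motion=[{"turn": [0, 0, 0], "offset": [0, 0.05, 3.2], "jaw": 0}, {"turn": [0, 0, 0], "offset": [0, 0.05, 3.2], "jaw": 0}, {"turn": [0, 0, 0], "offset": [0, 0.05, 3.2], "jaw": 0}, {"turn": [0, 0, 0], "offset": [0, 1.0, 0], "jaw": 0}, {"turn": [0, 0, 0], "offset": [0, 0.5, 0], "jaw": 0}])

```text
t: 9.52
ee_pos: [0.4503, 0.0409, 0.0861]
tcp_rot: [[-0.144, 0.99, -0.003], [0.99, 0.144, 0.0], [0.001, -0.003, -1.0]]
wrist_force: [1.2, -0.1, 1.1]
width: -0.0002
finger_force: 0.0
```

jog_arm(motion=[{"turn": [0, 0, 0], "offset": [0, 0.6, 0], "jaw": 0}, {"turn": [0, 0, 0], "offset": [0, 0.6, 0], "jaw": 0}, {"turn": [0, 0, 0], "offset": [0, 0.6, 0], "jaw": 0}, {"turn": [0, 0, 0], "offset": [0, 0.6, 0], "jaw": 0}, {"turn": [0, 0, 0], "offset": [0, 0.6, 0], "jaw": 0}])

```text
t: 9.93
ee_pos: [0.4801, 0.0459, 0.0875]
tcp_rot: [[-0.145, 0.989, 0.001], [0.989, 0.145, -0.0], [-0.0, 0.001, -1.0]]
wrist_force: [-3.1, -1.0, 2.2]
width: 0.0001
finger_force: 1.5
```

jog_arm(motion=[{"turn": [0, 0, 0], "offset": [0, 0.6, 0], "jaw": 0}, {"turn": [0, 0, 0], "offset": [0, 0.6, 0], "jaw": 0}, {"turn": [0, 0, 0], "offset": [0, 0.6, 0], "jaw": 0}, {"turn": [0, 0, 0], "offset": [0, 0.6, 0], "jaw": 0}, {"turn": [0, 0, 0], "offset": [0, 0.6, 0], "jaw": 0}])

```text
t: 10.35
ee_pos: [0.5095, 0.0503, 0.0868]
tcp_rot: [[-0.146, 0.989, -0.0], [0.989, 0.146, -0.0], [-0.0, -0.0, -1.0]]
wrist_force: [-2.8, -0.1, 2.3]
width: -0.0001
finger_force: 1.5
```

jog_arm(motion=[{"turn": [0, 0, 0], "offset": [0, 0.2, 0], "jaw": 0}, {"turn": [0, 0, 0], "offset": [0, 0.2, 0], "jaw": 0}, {"turn": [0, 0, 0], "offset": [0, 0.2, 0], "jaw": 0}, {"turn": [0, 0, 0], "offset": [0, 0.2, 0], "jaw": 0}, {"turn": [0, 0, 0], "offset": [0, 0, 0], "jaw": 0}])

```text
t: 10.77
ee_pos: [0.5171, 0.0514, 0.0867]
tcp_rot: [[-0.145, 0.989, 0.0], [0.989, 0.145, -0.0], [-0.0, 0.0, -1.0]]
wrist_force: [-0.2, -0.7, 0.1]
width: -0.0002
finger_force: 0.3
```

jog_arm(motion=[{"turn": [0, 0, 0], "offset": [0, 0.15, 0], "jaw": 0}, {"turn": [0, 0, 0], "offset": [0, 0.15, 0], "jaw": 0}, {"turn": [0, 0, 0], "offset": [0, 0.1, 0], "jaw": 0}, {"turn": [0, 0, 0], "offset": [0, 0, 0], "jaw": 0}])

```text
t: 11.1
ee_pos: [0.5186, 0.0517, 0.0866]
tcp_rot: [[-0.146, 0.989, -0.006], [0.989, 0.146, -0.001], [-0.0, -0.006, -1.0]]
wrist_force: [-25.7, -4.4, 14.2]
width: -0.0001
finger_force: 13.2
```

jog_arm(motion=[{"turn": [0, 0, 0], "offset": [0, 0, 0], "jaw": 0}, {"turn": [0, 0, 0], "offset": [0, 0, 0], "jaw": 0}, {"turn": [0, 0, 0], "offset": [0, -0.5, 0], "jaw": 0}, {"turn": [0, 0, 0], "offset": [0, -1.5, 0], "jaw": 0}, {"turn": [0, 0, 0], "offset": [0, -1.0, 0], "jaw": 0}])

```text
t: 11.52
ee_pos: [0.4904, 0.0475, 0.0867]
tcp_rot: [[-0.146, 0.989, -0.0], [0.989, 0.146, -0.0], [-0.0, -0.0, -1.0]]
wrist_force: [-0.6, 0.1, 0.3]
width: 0.0001
finger_force: 0.0
```

jog_arm(motion=[{"turn": [0, 0, 0], "offset": [0, 0, -3], "jaw": 0}, {"turn": [0, 0, 0], "offset": [0, 0, -3], "jaw": 0}, {"turn": [0, 0, 0], "offset": [0, 0, -1.5], "jaw": 0}, {"turn": [0, 0, 0], "offset": [-3, 0, 0], "jaw": 0}, {"turn": [0, 0, 0], "offset": [-3, 0, 0], "jaw": 0}])

```text
t: 11.93
ee_pos: [0.5003, -0.0117, 0.1633]
tcp_rot: [[-0.148, 0.989, 0.003], [0.989, 0.148, -0.0], [-0.001, 0.003, -1.0]]
wrist_force: [0.6, -0.3, -0.5]
width: 0.0005
finger_force: 0.0
```

```bash
python3 - <<'E'
from plan import *
from wr import wrist
q=np.load("q1.npy");a=q[2];R=np.array([[np.cos(a),-np.sin(a),0],[np.sin(a),np.cos(a),0],[0,0,1]])
o=np.array([q[0],q[1],0])
c,E,s=wrist();save(c,"w4.png");print(s["ee_pos"]);
for p in([-.055,.105,.111],[0,.105,.074],[0,-.008,.098]):print(p,proj(c,o+R@p,E))
plan(o+R@[0,-.008,.115],a)
E
```

```text
[ 0.5002826  -0.01171564  0.16334016]
[-0.055, 0.105, 0.111] [[411.06575838 149.3242393 ]]
[0, 0.105, 0.074] [[486.64953528 147.97768758]]
[0, -0.008, 0.098] [[481.27207976 336.17635735]]
n 4 p [ 0.5007 -0.0165  0.1626] F [-1.45 -3.62 -1.12] rv [0.09 0.15 0.08]
{"turn":[0.02, 0.04, 0.02],"offset":[-1.21, 2.56, 1.2]}
{"turn":[0.02, 0.04, 0.02],"offset":[-1.21, 2.56, 1.19]}
{"turn":[0.02, 0.04, 0.02],"offset":[-1.21, 2.56, 1.19]}
{"turn":[0.02, 0.04, 0.02],"offset":[-1.22, 2.57, 1.19]}
```

View pics/w4.png

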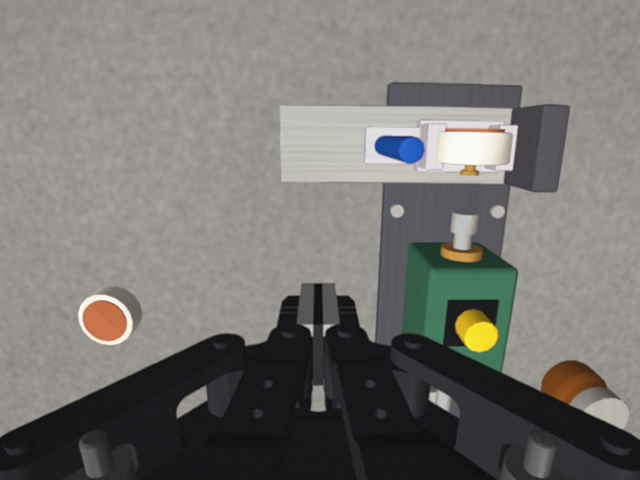

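The post top is at (410,149), as predicted for home; the nest is against the stop and the striker is still back, with the button at about (480,331). I'll move above the button.

jog_arm(motion=[{"turn": [0, 0, 0], "offset": [-1.2, 2.55, 1.1], "jaw": 0}, {"turn": [0, 0, 0], "offset": [-1.2, 2.55, 1.1], "jaw": 0}, {"turn": [0, 0, 0], "offset": [-1.2, 2.55, 1.1], "jaw": 0}, {"turn": [0, 0, 0], "offset": [-1.2, 2.55, 1.1], "jaw": 0}, {"turn": [0, 0, 0], "offset": [0, 0, 0], "jaw": 0}])

```text
t: 12.4
ee_pos: [0.6101, -0.0458, 0.1146]
tcp_rot: [[-0.144, 0.99, -0.002], [0.99, 0.144, 0.0], [0.001, -0.002, -1.0]]
wrist_force: [1.1, 0.2, -0.4]
width: 0.0002
finger_force: 0.0
```

jog_arm(motion=[{"turn": [0, 0, 0], "offset": [0, 0, 0], "jaw": 0}, {"turn": [0, 0, 0], "offset": [0, 0, 0], "jaw": 0}])

```text
t: 12.57
ee_pos: [0.6074, -0.0443, 0.1178]
tcp_rot: [[-0.145, 0.989, -0.0], [0.989, 0.145, 0.0], [0.0, -0.0, -1.0]]
wrist_force: [-0.1, 0.4, 0.1]
width: -0.0003
finger_force: 0.0
```

```bash
python3 - <<'E'
from plan import *
q=np.load("q1.npy");a=q[2];R=np.array([[np.cos(a),-np.sin(a),0],[np.sin(a),np.cos(a),0],[0,0,1]])
plan(np.array([q[0],q[1],0])+R@[0,-.008,.102],a)
E
```

```text
n 1 p [ 0.6074 -0.0443  0.1178] F [-0.05  0.36  0.07] rv [-0.02 -0.01  0.06]
{"turn":[-0.02, -0.01, 0.06],"offset":[-0.55, 0.1, 1.58]}
```

jog_arm(motion=[{"turn": [0, 0, 0], "offset": [-0.3, 0.1, 0.8], "jaw": 0}, {"turn": [0, 0, 0], "offset": [-0.25, 0, 0.7], "jaw": 0}, {"turn": [0, 0, 0], "offset": [0, 0, 0], "jaw": 0}, {"turn": [0, 0, 0], "offset": [0, 0, 0], "jaw": 0}])

```text
t: 12.9
ee_pos: [0.6091, -0.0498, 0.1025]
tcp_rot: [[-0.145, 0.989, -0.001], [0.989, 0.145, -0.0], [0.0, -0.001, -1.0]]
wrist_force: [1.0, 1.2, -0.0]
width: 0.0001
finger_force: 0.0
```

jog_arm(motion=[{"turn": [0, 0, 0], "offset": [0, 0, 0.2], "jaw": 0}, {"turn": [0, 0, 0], "offset": [0, 0, 0.2], "jaw": 0}, {"turn": [0, 0, 0], "offset": [0, 0, 0.2], "jaw": 0}, {"turn": [0, 0, 0], "offset": [0, 0, 0.1], "jaw": 0}, {"turn": [0, 0, 0], "offset": [0, 0, 0], "jaw": 0}])

```text
t: 13.32
ee_pos: [0.6096, -0.0497, 0.096]
tcp_rot: [[-0.145, 0.989, 0.0], [0.989, 0.145, -0.0], [-0.0, 0.0, -1.0]]
wrist_force: [-0.8, 0.2, 4.5]
width: 0.0003
finger_force: 1.9
```

jog_arm(motion=[{"turn": [0, 0, 0], "offset": [0, 0, 0.1], "jaw": 0}, {"turn": [0, 0, 0], "offset": [0, 0, 0.1], "jaw": 0}, {"turn": [0, 0, 0], "offset": [0, 0, 0.1], "jaw": 0}, {"turn": [0, 0, 0], "offset": [0, 0, 0], "jaw": 0}])

```text
t: 13.65
ee_pos: [0.6096, -0.0497, 0.0929]
tcp_rot: [[-0.146, 0.989, 0.0], [0.989, 0.146, -0.0], [-0.0, 0.0, -1.0]]
wrist_force: [0.1, 1.3, -0.0]
width: 0.0
finger_force: 0.0
```

jog_arm(motion=[{"turn": [0, 0, 0], "offset": [0, 0, 0.1], "jaw": 0}, {"turn": [0, 0, 0], "offset": [0, 0, 0], "jaw": 0}, {"turn": [0, 0, 0], "offset": [0, 0, 0], "jaw": 0}])

```text
t: 13.9
ee_pos: [0.6096, -0.0497, 0.0919]
tcp_rot: [[-0.145, 0.989, 0.0], [0.989, 0.145, -0.0], [-0.0, 0.0, -1.0]]
wrist_force: [-0.7, 0.7, 4.3]
width: -0.0001
finger_force: 2.0
```

jog_arm(motion=[{"turn": [0, 0, 0], "offset": [0, 0, 0.1], "jaw": 0}, {"turn": [0, 0, 0], "offset": [0, 0, 0], "jaw": 0}, {"turn": [0, 0, 0], "offset": [0, 0, 0], "jaw": 0}])

```text
t: 14.15
ee_pos: [0.6096, -0.0498, 0.0908]
tcp_rot: [[-0.145, 0.989, 0.0], [0.989, 0.145, -0.0], [-0.0, 0.0, -1.0]]
wrist_force: [0.2, 0.7, 3.9]
width: -0.0
finger_force: 2.3
```

jog_arm(motion=[{"turn": [0, 0, 0], "offset": [0, 0, -1.5], "jaw": 0}, {"turn": [0, 0, 0], "offset": [0, 0, -3], "jaw": 0}, {"turn": [0, 0, 0], "offset": [-1, -2, -3], "jaw": 0}, {"turn": [0, 0, 0], "offset": [-3, -2, -3], "jaw": 0}, {"turn": [0, 0, 0], "offset": [0, 0, 0], "jaw": 0}])

```text
t: 14.57
ee_pos: [0.5773, -0.0949, 0.1979]
tcp_rot: [[-0.144, 0.99, 0.006], [0.99, 0.144, -0.003], [-0.004, 0.005, -1.0]]
wrist_force: [0.5, -0.6, 1.5]
width: -0.0002
finger_force: 0.0
```

```bash
python3 - <<'E'
from plan import *
from wr import wrist
q=np.load("q1.npy");a=q[2];R=np.array([[np.cos(a),-np.sin(a),0],[np.sin(a),np.cos(a),0],[0,0,1]])
o=np.array([q[0],q[1],0])
c,E,s=wrist();save(c,"w5.png");print(s["ee_pos"])
for p in([0,-.13,.12],[0,-.162,.12],[-.055,.105,.111]):print(p,proj(c,o+R@p,E))
E
```

```text
[ 0.57734514 -0.09487999  0.19788643]
[0, -0.13, 0.12] [[373.60213367 364.47968405]]
[0, -0.162, 0.12] [[371.56425799 404.13565253]]
[-0.055, 0.105, 0.111] [[284.45646516 -30.51216254]]
```

View pics/w5.png

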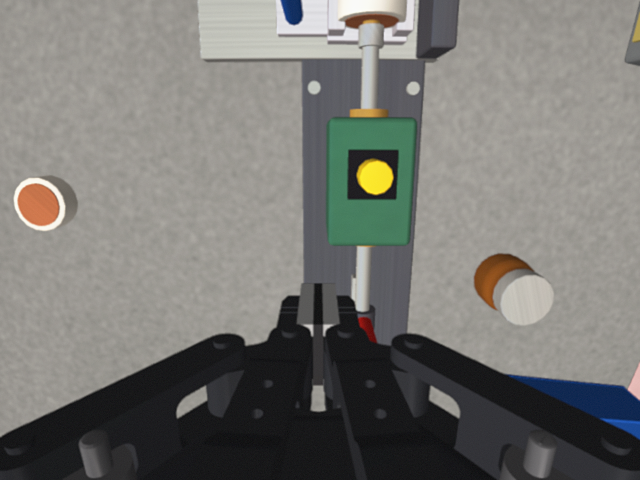

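The striker has fired: its nose at (370,35) is on the capsule face, the rod is forward, the nest is against its stop and the gripper is clear. Handing in.

jog_arm(motion=[{"turn": [0, 0, 0], "offset": [0, 0, -1], "jaw": 0}, {"turn": [0, 0, 0], "offset": [0, 0, 0], "jaw": 0}, {"turn": [0, 0, 0], "offset": [0, 0, 0], "jaw": 0}])

```text
t: 14.87
ee_pos: [0.5777, -0.091, 0.2021]
tcp_rot: [[-0.146, 0.989, -0.001], [0.989, 0.146, 0.0], [0.0, -0.001, -1.0]]
wrist_force: [-0.2, -0.2, -0.0]
width: -0.0002
finger_force: 0.0
```

```bash
python3 -c "
from workcell import *
print(sense()['wrist_force']);print(finish_job())"
```

```text
[-0.23334201 -0.16760473 -0.00363192]
the job is handed in; nothing more can be done
None
```

The job is handed in at about 15 s; no verdict came back. I cocked and released the striker, slid the nest home and fired it; the last picture showed the nose forward on the capsule, the nest on its stop and the gripper clear, though I did not measure the pin's depth.

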